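Click the slide lid shut on the case with the finished sleeve

TASK

Two slide-lid cases stand open beside the marking station. Slide shut the lid of the case that holds the brass sleeve, fully home so that its green spring tab clicks down behind the red ledge, then let go of it. Leave the empty case open as it is.

Things in the scene. Friction and masses are not known exactly. Their poses are not given: they have to be found in the camera images.
- lid_grip (a point): Upright black handle on the blue lid of the case holding the sleeve: 14 mm thick (x), 42 wide (y), 36 high. Point on its centre line, 12 mm below its top, 24 above the lid's face (74 above the bench). x points along the rails in the closing direction, z up. Lid reaches 45 mm behind the point, 82 ahead; rails rise 4.5 mm above it, 40 mm or more to each side. White case is fixed; 25 mm free all round.
- lid (a joint): How far that lid is still open (m): 0 fully home at its end stop, 0.1 fully open, starts 0.07 to 0.09. Slides straight, captive, about 1 N drag. From 0.015 to 0.006 its green tab climbs the red ledge and pushes back with up to about 10 N (let go there, it stays or springs back); past 0.005 it snaps down and the lid stays within 0.002 of 0. Pushing a few mm on against the stop does no harm.
- sleeve_mid (a point): Centre (half-way up) of the brass sleeve, a stepped turned part 32 mm in diameter and 32 mm high, standing loose in the case to be shut (white, black inside, 175 mm long, 96 wide), in the open part ahead of the lid. Its top is 10 mm below the lid's underside. A steel sleeve of the same shape on the bench is not part of the job.
- spare_lid_grip (a point): The same point, with the same axes, on the handle of the other case's lid. That case is alike but empty; it stands to the left or right of the first, also open. This lid must not be moved.
Things that resemble listed ones, but are neither listed nor needed, are in the scene too. Of the things that look like the part that bears sleeve_mid, take the one that is farthest from the robot's base at the start.

How it is judged:
By the outcome, as a careful person would: the job done as asked, in the order asked, and still so for the second after the job is handed in, with the robot touching nothing.
It also fails if it takes over 32 s, if anything falls off the work surface, if the arm or the gripper's body presses on something with over 40 N, if the wrist force passes 120 N, or if a joint passes its speed limit or range.

ROBOT

A 6-joint arm with a two-finger parallel gripper is mounted at the origin on the work surface. World frame = base frame: x ahead of the robot, y to its left, z up, the work surface at z = 0. Lengths are in mm, angles in rad, forces in N, time in s.
With the tool pointing down it reaches from about 275 to 750 mm from the base axis. Payload 10.2 kg.
Tool frame: the origin (TCP) lies midway between the tips of the shut fingers; the grasp point (between the pads) lies 19 mm behind it; z points along the fingers, x is the direction in which the jaws open and shut, and the axes are right-handed (so a half turn about z gives the same grasp; the last joint's range is limited). The gripper opens to 85 mm and grips with 20 to 120 N. Pads are 22 mm wide; open, the fingers measure 114 mm over their backs; the gripper's body (76 mm by 85 mm) begins 54 mm behind the grasp point. The pads swing forward as they close: fully open they stand 13 mm farther back than shut.
Start: joints at [1.082, 0.313, 1.498, -0, 1.331, -0.223], TCP at [137.92, 506.566, 231.294] pointing down, gripper open.
Joint ranges: [-2.94, 2.94], [-0.97, 2.17], [0.19, 2.56], [-1.23, 4.37], [0.02, 3.11], [-2.88, 2.88]. Speed limits (rad/s): [2.39, 2.39, 3.01, 3.14, 3.14, 3.14].

INTERFACE

Orientations are given as a unit quaternion [x, y, z, w].
In Python, from workcell import manip, cams gives the robot as it stands.
- The arm moves only by the tool jog_arm, never from a script. Its argument "steps" is a list of rows, each an object of numbers: "gripper": the opening, from 0 (shut) to 1 (fully open); "dx", "dy", "dz": the shift along the tool's x, y, z in m; "yaw": the turn about the tool's z in rad. In form: [{"gripper": .., "dx": .., "dy": .., "dz": .., "yaw": ..}, ...]. A call has exactly 10 rows; each row shifts and turns the commanded pose from where the row before left it, along the tool's axes as they then stand; what a row does not reach is not made up. A row lasts 1/10 s, in which the tool goes at most 50 mm and 8.59 degrees, less where a joint would pass 70% of its speed; a pose out of reach is approached as far as the arm can. A call is refused whole if a number of a shift passes 0.05 or a number of a turn 0.15, either way. A call with a gripper value outside its range is refused whole. The fingers move at their own pace and stop on an object; the grip force is fixed at half the most. Time passes only in rows, so rows that do not move let the fingers close, or fill a call up. It gives the time, the measured TCP pose, the force and the opening at its end, in the units of the state.
- manip.state(): the state, without advancing time (a new reading comes with each control period).
- cams.capture(name): name is "scene" or "top" or "wrist"; returns the picture (480x640x3 uint8, blue, green, red); there is no depth.
- cams.get_calibration(name): a dict with "K" (3x3 intrinsics, pixels), "k1" (the pictures are not rectified: a ray, as slopes to the right and down, at radius r is drawn at 1 + k1 r^2 times it, then the intrinsics apply), "origin" and "rotation" of the camera in the world. Camera axes: x right, y down, z forward; pixel columns grow to the right and rows downward; lengths in mm; the calibration is good to about 2 mm. A picture is of the moment at which its call begins: read the wrist's pose just before it. get_calibration takes no time and is no camera call; for the wrist camera it gives the pose at the moment of the call.
- manip.hand_in(): hands the job in, once; it reports no verdict.
The state is a dict: "time": time; "joints": joint angles; "qvel": joint speeds; "joint_efforts": joint torques, N m; "position": TCP position; "eef_rot": TCP orientation; "wrist_force": force on the tool from outside, world axes, zero at the start; "wrist_torque": the same for the moment, N m; "width": finger opening in mm.
Only numpy, scipy, OpenCV 4.12 (cv2) and the standard library are available. Lean on these libraries where they do the work, as an engineer would, in place of code of your own. Each camera call takes 0.05 s, during which the arm holds its last target.

## Working session

There is one attempt and no reset: what is moved stays moved. The work goes in short steps, Python scripts to look and compute and a tool call to move; the robot and the scene stay as the last step left them, time stands still between calls to the robot, and variables do not carry over. Pictures are saved under pics/ and viewed, and the job is handed in when it is done.

Besides the shell and the picture viewer there is one more tool, called after "Call:" by a JSON object that holds its "method" and its "body", one argument or row to a line. jog_arm: Moves the arm, as the interface text tells. Its arguments: {"type":"object","properties":{"steps":{"type":"array"}},"required":["steps"]}

```bash
mkdir -p pics; python3 - <<'E'
from workcell import manip,cams
import cv2
print(manip.state())
for n in("scene","top","wrist"):
    c=cams.get_calibration(n);print(n,c)
    cv2.imwrite(f"pics/{n}0.png",cams.capture(n))
E
```

```text
{'time': 0.0, 'joints': array([ 1.08163285e+00,  3.13482741e-01,  1.49844167e+00, -2.02110209e-05,
        1.33098847e+00, -2.23409678e-01]), 'qvel': array([-0.00139295,  0.00138641,  0.00185679, -0.00137463,  0.00044374,
       -0.00140381]), 'joint_efforts': array([ 9.03134569e-04, -4.12277627e+01, -2.59737450e+01, -1.63190757e-04,
        4.21080054e-03, -2.70320470e-05]), 'position': array([137.7824953 , 506.33214128, 230.71659175]), 'eef_rot': array([ 7.94553801e-01,  6.07193397e-01, -5.96184256e-04,  2.83575139e-04]), 'wrist_force': array([-0.43287695, -0.10170934,  0.11231053]), 'wrist_torque': array([-0.00861917, -0.01834169,  0.01745534]), 'width': 85.7238135835641}
scene {'K': array([[454.55906631,   0.        , 317.46521798],
       [  0.        , 454.55906631, 236.0549671 ],
       [  0.        ,   0.        ,   1.        ]]), 'k1': 0.03696276258824377, 'origin': array([740.37491197, 345.70846215, 641.69709716]), 'rotation': array([ 0.30151405,  0.91238906, -0.26316679, -0.08589948])}
top {'K': array([[446.31437351,   0.        , 318.86164353],
       [  0.        , 446.31437351, 243.54396528],
       [  0.        ,   0.        ,   1.        ]]), 'k1': -0.08050447885112172, 'origin': array([426.25918806,  47.37582277, 734.5944889 ]), 'rotation': array([-0.70373866,  0.70798577, -0.04163542,  0.04212515])}
wrist {'K': array([[365.24270222,   0.        , 324.85286192],
       [  0.        , 365.24270222, 236.32527029],
       [  0.        ,   0.        ,   1.        ]]), 'k1': -0.033152926618151946, 'origin': array([ 66.37782045, 525.68290062, 373.98801595]), 'rotation': array([0.78626714, 0.60034583, 0.08862938, 0.11624846])}
```

View pics/scene0.png

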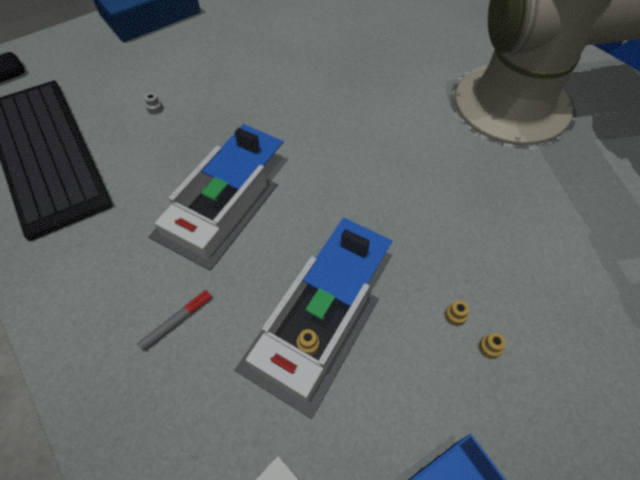

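View pics/top0.png

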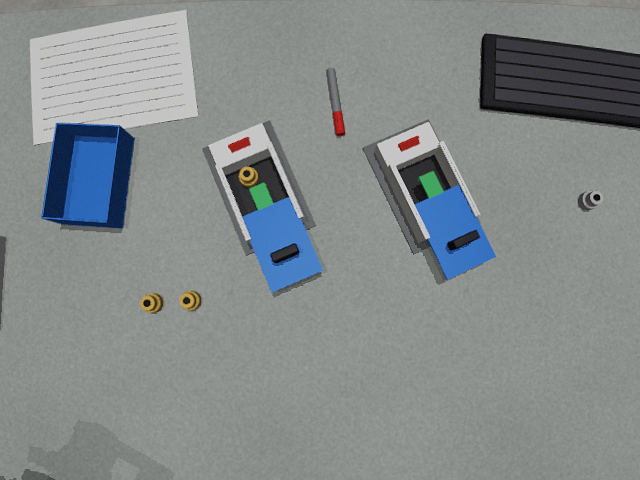

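View pics/wrist0.png

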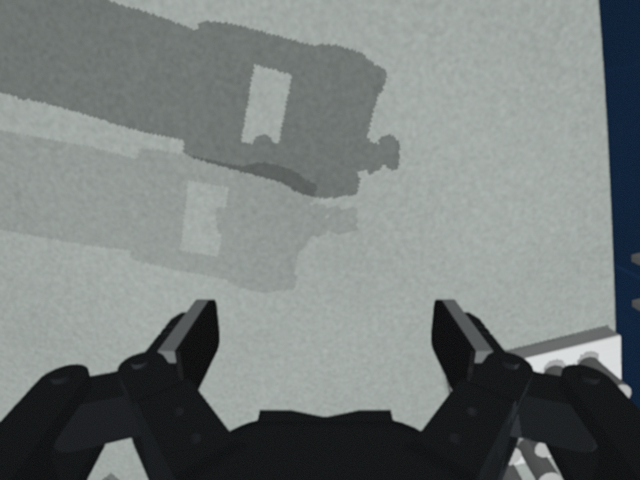

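```bash
cat > h.py <<'E'
import numpy as np,cv2
from scipy.spatial.transform import Rotation as R
from workcell import manip,cams
def ray(c,px):
    K=c['K'];q=np.atleast_2d(np.array(px,float))
    u=(q-[K[0,2],K[1,2]])/[K[0,0],K[1,1]]
    r=u.copy()
    for _ in range(20): r=u/(1+c['k1']*(r**2).sum(1,keepdims=True))
    return R.from_quat(c['rotation']).apply(np.c_[r,np.ones(len(r))])
def onz(c,px,z):
    d=ray(c,px);o=c['origin'];return o+d*((z-o[2])/d[:,2])[:,None]
def proj(c,P):
    v=R.from_quat(c['rotation']).inv().apply(np.atleast_2d(P)-c['origin'])
    s=v[:,:2]/v[:,2:];s=s*(1+c['k1']*(s**2).sum(1,keepdims=True))
    return s*[c['K'][0,0],c['K'][1,1]]+[c['K'][0,2],c['K'][1,2]]
E
python3 - <<'E'
from h import *
for n in("top","scene"):
    c=cams.get_calibration(n);im=cv2.imread(f"pics/{n}0.png");hsv=cv2.cvtColor(im,cv2.COLOR_BGR2HSV)
    blue=cv2.inRange(hsv,(105,150,120),(120,255,255))
    black=cv2.inRange(hsv,(0,0,0),(180,255,70))
    red=cv2.inRange(hsv,(0,150,90),(8,255,255))|cv2.inRange(hsv,(172,150,90),(180,255,255)); green=cv2.inRange(hsv,(50,120,80),(80,255,255))
    brass=cv2.inRange(hsv,(12,110,90),(30,255,255))
    for nm,m,z in(("blue",blue,50),("red",red,50),("green",green,50),("brass",brass,20)):
        cs,_=cv2.findContours(m,cv2.RETR_EXTERNAL,cv2.CHAIN_APPROX_NONE)
        for k in cs:
            if cv2.contourArea(k)<60: continue
            w=onz(c,k[:,0,:],z)[:,:2].astype(np.float32)
            r=cv2.minAreaRect(w);px=k[:,0].mean(0)
            print(n,nm,px.round(),np.round(r[0],1),np.round(r[1],1),round(r[2],1))
            if nm=="blue" and cv2.contourArea(k)>1000:
                # handle: black inside hull of blue
                hm=np.zeros_like(m);cv2.fillConvexPoly(hm,cv2.convexHull(k),255)
                hb=hm&black
                bs,_=cv2.findContours(hb,cv2.RETR_EXTERNAL,cv2.CHAIN_APPROX_NONE)
                for b in bs:
                    if cv2.contourArea(b)>60:
                        print("   handle",[round(float(x),1) for x in cv2.boundingRect(b)],[ (np.round(q[0],1),np.round(q[1],1),round(q[2],1)) for q in [cv2.minAreaRect(onz(c,b[:,0],z)[:,:2].astype(np.float32)) for z in(86,50)]])
im=cv2.imread("pics/top0.png")[200:310,210:340];cv2.imwrite("pics/tz.png",cv2.resize(im,None,fx=5,fy=5,interpolation=2))
im=cv2.imread("pics/scene0.png")[205:315,290:410];cv2.imwrite("pics/sz.png",cv2.resize(im,None,fx=5,fy=5,interpolation=2))
E
```

```text
top blue [281. 244.] [508.7 106.1] [126.9  86. ] 23.0
   handle [271.0, 244.0, 28.0, 19.0] [(array([489.4,  98.1]), array([16.4, 40.6]), 23.0), (array([492.9, 101. ]), array([17.3, 42.8]), 23.0)]
top blue [454. 232.] [ 526.8 -162.5] [127.3  85.5] 23.7
   handle [447.0, 231.0, 32.0, 19.0] [(array([ 506.9, -164.9]), array([13.6, 49.1]), 23.6), (array([ 511.4, -176.7]), array([14.4, 51.9]), 23.6)]
top blue [ 76. 167.] [628.2 433.6] [111.8 161.8] 85.8
   handle [43.0, 125.0, 32.0, 92.0] [(array([620. , 447.4]), array([ 31.6, 146. ]), 85.8), (array([630.8, 469.6]), array([ 33.3, 154.1]), 85.8)]
top red [239. 144.] [668.2 174.3] [13.2 34.4] 23.0
top red [408. 143.] [668.8 -97.6] [12.5 35.3] 24.2
top red [338. 123.] [704.   15.2] [38.6 14.6] 7.1
top green [261. 196.] [584.  138.1] [38.  28.9] 22.7
top green [430. 184.] [ 601.4 -128.6] [37.9 29.2] 24.2
top brass [151. 303.] [416.7 319.9] [28.8 33.1] 0.2
top brass [190. 300.] [421.6 255.4] [28.7 31. ] 0.1
top brass [248. 176.] [625.1 163.8] [32.5 29.8] 0.8
scene blue [463. 463.] [572.7 385.6] [ 45.7 104.2] 54.1
   handle [471.0, 455.0, 29.0, 
[... 246 characters left out ...]
]), 23.7), (array([482.7,  89.8]), array([29.7, 48.4]), 23.7)]
scene blue [244. 153.] [ 525.7 -163.5] [125.3  85.1] 23.6
   handle [235.0, 129.0, 25.0, 24.0] [(array([ 515.4, -155.5]), array([32.3, 57.3]), 23.9), (array([ 500.8, -188. ]), array([34.4, 61. ]), 23.9)]
scene red [284. 363.] [671.9 176.8] [ 9.6 32.8] 23.2
scene red [198. 301.] [719.3  32.8] [35.  13.8] 6.9
scene red [185. 224.] [672.4 -94.3] [ 7.5 32.3] 24.4
scene green [320. 304.] [583.8 137.6] [37.8 27.3] 23.2
scene green [214. 188.] [ 601.1 -130.2] [38.1 26.8] 25.3
scene brass [493. 344.] [417.3 320.2] [34.3 28.7] 1.4
scene brass [308. 341.] [622.9 162.9] [31.  31.4] 19.6
scene brass [458. 312.] [422.5 256.1] [34.4 28.5] 43.4
```

View pics/tz.png

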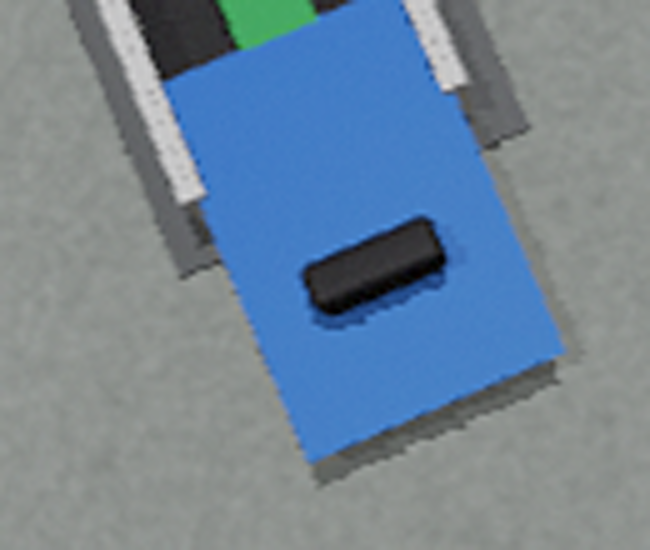

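View pics/sz.png

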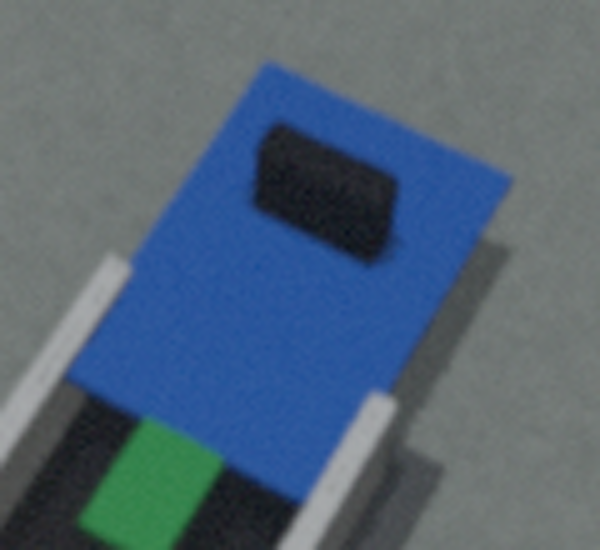

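Call:
{"method": "jog_arm", "body": {
  "steps": [
    {"gripper": 1,"dx": 0,"dy": 0,"dz": 0,"yaw": 0.09},
    {"gripper": 1,"dx": 0,"dy": 0,"dz": 0,"yaw": 0.09},
    {"gripper": 1,"dx": 0,"dy": 0,"dz": 0,"yaw": 0.09},
    {"gripper": 1,"dx": 0,"dy": 0,"dz": 0,"yaw": 0.09},
    {"gripper": 1,"dx": 0,"dy": 0,"dz": 0,"yaw": 0.09},
    {"gripper": 1,"dx": 0,"dy": 0,"dz": 0,"yaw": 0.09},
    {"gripper": 1,"dx": 0,"dy": 0,"dz": 0,"yaw": 0.09},
    {"gripper": 1,"dx": 0,"dy": 0,"dz": 0,"yaw": 0.09},
    {"gripper": 1,"dx": 0,"dy": 0,"dz": 0,"yaw": 0.09},
    {"gripper": 1,"dx": 0,"dy": 0,"dz": 0,"yaw": 0.09}
  ]
}}

```text
time: 1.15
position: [137.9, 506.5, 231.0]
eef_rot: [0.98, 0.199, -0.0, 0.0]
wrist_force: [-0.1, 0.4, -0.2]
width: 85.0
```

```bash
cat >> h.py <<'E'
def rel(P):
    s=manip.state();r=R.from_quat(s['eef_rot']);M=r.as_matrix()
    print("t",round(s['time'],2),"pos",s['position'].round(1),"xang",round(np.degrees(np.arctan2(M[1,0],M[0,0])),2),"zaxis",M[:,2].round(3),"F",s['wrist_force'].round(1),"w",round(s['width'],1),"j",s['joints'].round(2))
    print("d tool mm",(r.inv().apply(np.array(P)-s['position'])).round(1))
E
python3 -c "
from h import *
rel([491.5,98.9,160])"
```

```text
t 1.15 pos [137.9 506.5 231. ] xang 22.99 zaxis [-0. -0. -1.] F [-0.1  0.4 -0.2] w 85.0 j [1.08 0.31 1.5  0.   1.33 0.68]
d tool mm [166.4 513.3  71.1]
```

Call:
{"method": "jog_arm", "body": {
  "steps": [
    {"gripper": 1,"dx": 0.008,"dy": 0.025,"dz": 0,"yaw": 0},
    {"gripper": 1,"dx": 0.008,"dy": 0.025,"dz": 0,"yaw": 0},
    {"gripper": 1,"dx": 0.008,"dy": 0.025,"dz": 0,"yaw": 0},
    {"gripper": 1,"dx": 0.008,"dy": 0.025,"dz": 0,"yaw": 0},
    {"gripper": 1,"dx": 0.008,"dy": 0.025,"dz": 0,"yaw": 0},
    {"gripper": 1,"dx": 0.008,"dy": 0.025,"dz": 0,"yaw": 0},
    {"gripper": 1,"dx": 0.008,"dy": 0.025,"dz": 0,"yaw": 0},
    {"gripper": 1,"dx": 0.008,"dy": 0.025,"dz": 0,"yaw": 0},
    {"gripper": 1,"dx": 0.008,"dy": 0.025,"dz": 0,"yaw": 0},
    {"gripper": 1,"dx": 0.008,"dy": 0.025,"dz": 0,"yaw": 0}
  ]
}}

```text
time: 2.15
position: [310.4, 307.4, 231.2]
eef_rot: [0.98, 0.201, -0.0, 0.0]
wrist_force: [0.6, -0.4, 0.0]
width: 85.5
```

Call:
{"method": "jog_arm", "body": {
  "steps": [
    {"gripper": 1,"dx": 0.009,"dy": 0.028,"dz": 0,"yaw": 0},
    {"gripper": 1,"dx": 0.009,"dy": 0.028,"dz": 0,"yaw": 0},
    {"gripper": 1,"dx": 0.009,"dy": 0.028,"dz": 0,"yaw": 0},
    {"gripper": 1,"dx": 0.009,"dy": 0.028,"dz": 0,"yaw": 0},
    {"gripper": 1,"dx": 0.009,"dy": 0.028,"dz": 0,"yaw": 0},
    {"gripper": 1,"dx": 0.009,"dy": 0.028,"dz": 0,"yaw": 0},
    {"gripper": 1,"dx": 0.009,"dy": 0.028,"dz": 0,"yaw": 0},
    {"gripper": 1,"dx": 0.009,"dy": 0.028,"dz": 0.02,"yaw": 0},
    {"gripper": 1,"dx": 0.009,"dy": 0.028,"dz": 0.02,"yaw": 0},
    {"gripper": 1,"dx": 0.005,"dy": 0.011,"dz": 0.02,"yaw": 0}
  ]
}}

```text
time: 3.15
position: [493.7, 98.6, 170.3]
eef_rot: [0.98, 0.2, -0.0, 0.0]
wrist_force: [-0.9, -0.2, -0.1]
width: 85.6
```

```bash
python3 -c "
from h import *
rel([491.5,98.9,58])
c=cams.get_calibration('wrist')
print(proj(c,[[491.5,98.9,86],[491.5,98.9,50]]))
a=cams.capture('wrist');cv2.imwrite('pics/w1.png',a)
b=cams.capture('top');cv2.imwrite('pics/t1.png',b)
"
```

```text
t 3.15 pos [493.7  98.6 170.3] xang 23.1 zaxis [ 0. -0. -1.] F [-0.9 -0.2 -0.1] w 85.6 j [-0.04  0.32  1.65 -0.    1.17 -0.44]
d tool mm [ -1.9  -1.2 112.3]
[[322.33128975 242.12670711]
 [322.65248542 227.46802759]]
```

View pics/w1.png

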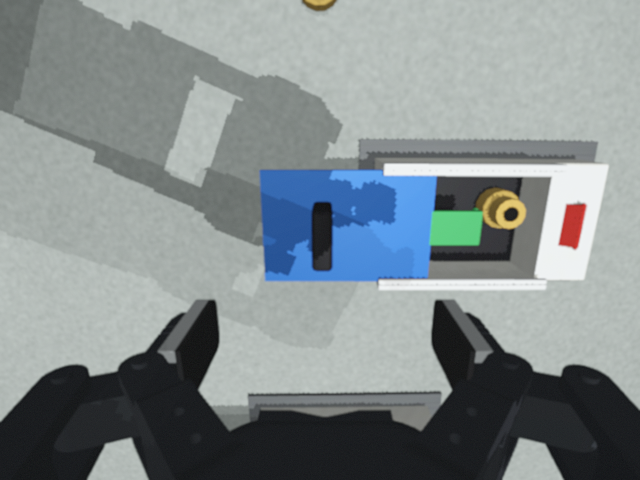

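The wrist view shows the handle at (322,238), close to the predicted (322,242). The brass sleeve is in this case at (502,208). Descending next.

Call:
{"method": "jog_arm", "body": {
  "steps": [
    {"gripper": 1,"dx": -0.002,"dy": -0.001,"dz": 0.014,"yaw": 0},
    {"gripper": 1,"dx": 0,"dy": 0,"dz": 0.014,"yaw": 0},
    {"gripper": 1,"dx": 0,"dy": 0,"dz": 0.014,"yaw": 0},
    {"gripper": 1,"dx": 0,"dy": 0,"dz": 0.014,"yaw": 0},
    {"gripper": 1,"dx": 0,"dy": 0,"dz": 0.014,"yaw": 0},
    {"gripper": 1,"dx": 0,"dy": 0,"dz": 0.014,"yaw": 0},
    {"gripper": 1,"dx": 0,"dy": 0,"dz": 0.014,"yaw": 0},
    {"gripper": 1,"dx": 0,"dy": 0,"dz": 0.013,"yaw": 0},
    {"gripper": 1,"dx": 0,"dy": 0,"dz": 0,"yaw": 0},
    {"gripper": 1,"dx": 0,"dy": 0,"dz": 0,"yaw": 0}
  ]
}}

```text
time: 4.25
position: [490.6, 101.1, 61.3]
eef_rot: [0.98, 0.201, 0.0, 0.0]
wrist_force: [-0.4, 0.5, 0.8]
width: 85.2
```

Call:
{"method": "jog_arm", "body": {
  "steps": [
    {"gripper": 0.1,"dx": 0,"dy": 0,"dz": 0,"yaw": 0},
    {"gripper": 0.1,"dx": 0,"dy": 0,"dz": 0,"yaw": 0},
    {"gripper": 0.1,"dx": 0,"dy": 0,"dz": 0,"yaw": 0},
    {"gripper": 0.1,"dx": 0,"dy": 0,"dz": 0,"yaw": 0},
    {"gripper": 0.1,"dx": 0,"dy": 0,"dz": 0,"yaw": 0},
    {"gripper": 0.1,"dx": 0,"dy": 0,"dz": 0,"yaw": 0},
    {"gripper": 0.1,"dx": 0,"dy": 0,"dz": 0,"yaw": 0},
    {"gripper": 0.1,"dx": 0,"dy": 0,"dz": 0,"yaw": 0},
    {"gripper": 0.1,"dx": 0,"dy": 0,"dz": 0,"yaw": 0},
    {"gripper": 0.1,"dx": 0,"dy": 0,"dz": 0,"yaw": 0}
  ]
}}

```text
time: 5.25
position: [490.5, 100.7, 60.5]
eef_rot: [0.98, 0.201, 0.0, 0.0]
wrist_force: [-0.6, 0.4, 4.7]
width: 13.1
```

```bash
python3 -c "
from h import *
rel([491.5,98.9,58])
b=cams.capture('scene');cv2.imwrite('pics/s2.png',b)
"
```

```text
t 5.25 pos [490.5 100.7  60.5] xang 23.2 zaxis [ 0.  0. -1.] F [-0.6  0.4  4.7] w 13.1 j [-0.03  0.47  1.77  0.    0.9  -0.44]
d tool mm [0.2 2.  2.5]
```

View pics/s2.png

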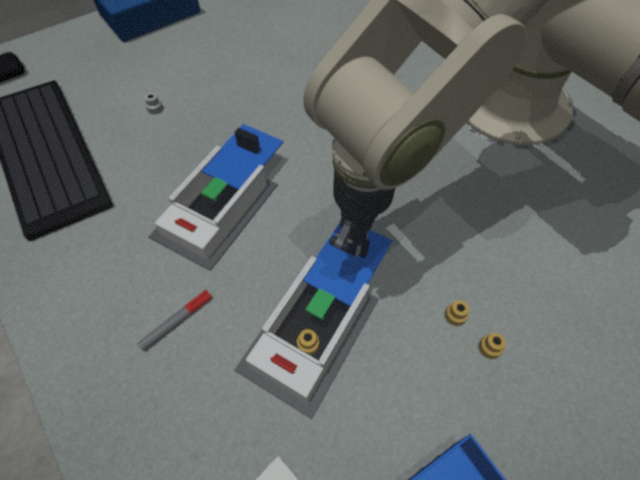

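Call:
{"method": "jog_arm", "body": {
  "steps": [
    {"gripper": 0,"dx": 0.004,"dy": 0,"dz": 0,"yaw": 0},
    {"gripper": 0,"dx": 0.006,"dy": 0,"dz": 0,"yaw": 0},
    {"gripper": 0,"dx": 0.006,"dy": 0,"dz": 0,"yaw": 0},
    {"gripper": 0,"dx": 0.006,"dy": 0,"dz": 0,"yaw": 0},
    {"gripper": 0,"dx": 0.006,"dy": 0,"dz": 0,"yaw": 0},
    {"gripper": 0,"dx": 0.006,"dy": 0,"dz": 0,"yaw": 0},
    {"gripper": 0,"dx": 0.006,"dy": 0,"dz": 0,"yaw": 0},
    {"gripper": 0,"dx": 0.006,"dy": 0,"dz": 0,"yaw": 0},
    {"gripper": 0,"dx": 0.004,"dy": 0,"dz": 0,"yaw": 0},
    {"gripper": 0,"dx": 0,"dy": 0,"dz": 0,"yaw": 0}
  ]
}}

```text
time: 6.3
position: [537.0, 120.4, 60.6]
eef_rot: [0.98, 0.201, 0.001, 0.0]
wrist_force: [1.0, 1.4, 5.0]
width: 13.3
```

```bash
python3 -c "
from h import *
rel([491.5,98.9,58])
b=cams.capture('scene');cv2.imwrite('pics/s3.png',b)
"
```

```text
t 6.3 pos [537.  120.4  60.6] xang 23.21 zaxis [ 0.001 -0.    -1.   ] F [1.  1.4 5. ] w 13.3 j [ 0.01  0.56  1.62 -0.    0.97 -0.4 ]
d tool mm [-50.3   1.8   2.5]
```

View pics/s3.png

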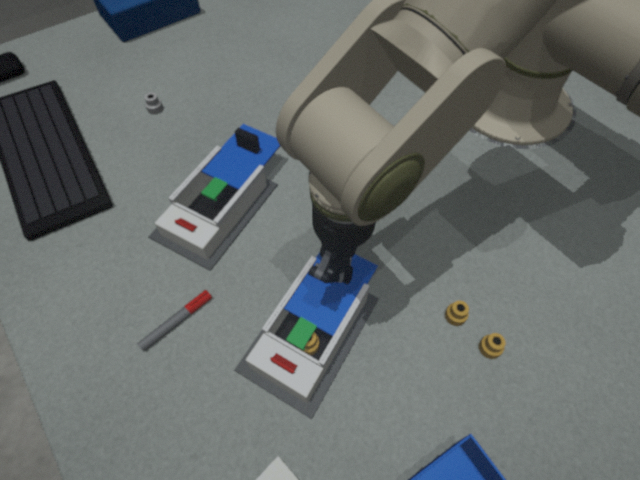

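The lid is following the gripper, with the green tab near (302,332) and the ledge at (284,363). I'll keep pushing.

Call:
{"method": "jog_arm", "body": {
  "steps": [
    {"gripper": 0,"dx": 0.003,"dy": 0,"dz": 0,"yaw": 0},
    {"gripper": 0,"dx": 0.003,"dy": 0,"dz": 0,"yaw": 0},
    {"gripper": 0,"dx": 0.003,"dy": 0,"dz": 0,"yaw": 0},
    {"gripper": 0,"dx": 0.003,"dy": 0,"dz": 0,"yaw": 0},
    {"gripper": 0,"dx": 0.003,"dy": 0,"dz": 0,"yaw": 0},
    {"gripper": 0,"dx": 0.002,"dy": 0,"dz": 0,"yaw": 0},
    {"gripper": 0,"dx": 0.002,"dy": 0,"dz": 0,"yaw": 0},
    {"gripper": 0,"dx": 0.002,"dy": 0,"dz": 0,"yaw": 0},
    {"gripper": 0,"dx": 0.002,"dy": 0,"dz": 0,"yaw": 0},
    {"gripper": 0,"dx": 0,"dy": 0,"dz": 0,"yaw": 0}
  ]
}}

```text
time: 7.35
position: [557.9, 129.3, 60.6]
eef_rot: [0.98, 0.201, 0.001, 0.0]
wrist_force: [0.7, -1.2, 4.2]
width: 13.0
```

Call:
{"method": "jog_arm", "body": {
  "steps": [
    {"gripper": 0,"dx": 0.001,"dy": 0,"dz": 0,"yaw": 0},
    {"gripper": 0,"dx": 0.001,"dy": 0,"dz": 0,"yaw": 0},
    {"gripper": 0,"dx": 0.001,"dy": 0,"dz": 0,"yaw": 0},
    {"gripper": 0,"dx": 0.001,"dy": 0,"dz": 0,"yaw": 0},
    {"gripper": 0,"dx": 0.001,"dy": 0,"dz": 0,"yaw": 0},
    {"gripper": 0,"dx": 0,"dy": 0,"dz": 0,"yaw": 0},
    {"gripper": 0,"dx": 0,"dy": 0,"dz": 0,"yaw": 0},
    {"gripper": 0,"dx": 0,"dy": 0,"dz": 0,"yaw": 0},
    {"gripper": 0,"dx": 0,"dy": 0,"dz": 0,"yaw": 0},
    {"gripper": 0,"dx": 0,"dy": 0,"dz": 0,"yaw": 0}
  ]
}}

```text
time: 8.35
position: [561.3, 130.7, 60.5]
eef_rot: [0.98, 0.201, -0.001, 0.0]
wrist_force: [-5.7, -4.6, 9.1]
width: 12.9
```

```bash
python3 -c "
from h import *
rel([491.5,98.9,58])
b=cams.capture('scene');cv2.imwrite('pics/s4.png',cv2.resize(b[220:420,220:420],None,fx=3,fy=3,interpolation=2))
"
```

```text
t 8.35 pos [561.3 130.7  60.5] xang 23.21 zaxis [-0.002 -0.001 -1.   ] F [-5.7 -4.6  9.1] w 12.9 j [ 0.03  0.61  1.53 -0.    1.01 -0.38]
d tool mm [-76.7   1.7   2.7]
```

View pics/s4.png

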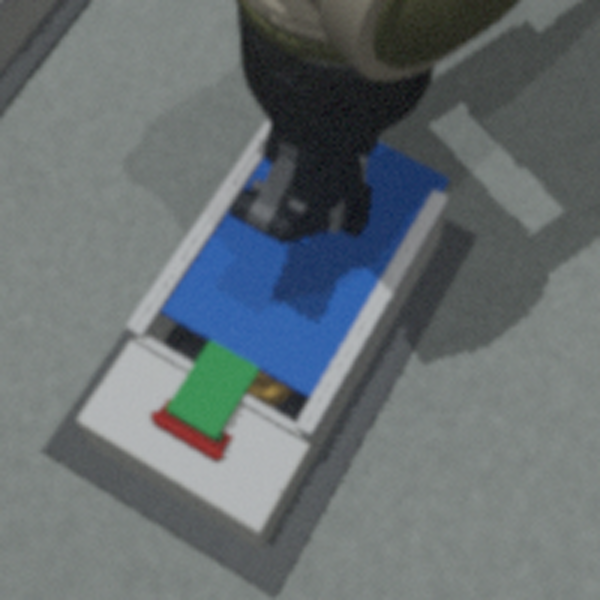

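The tab is climbing the ledge and force is rising, so about 12 mm remain.

Call:
{"method": "jog_arm", "body": {
  "steps": [
    {"gripper": 0,"dx": 0.0015,"dy": 0,"dz": 0,"yaw": 0},
    {"gripper": 0,"dx": 0.0015,"dy": 0,"dz": 0,"yaw": 0},
    {"gripper": 0,"dx": 0.0015,"dy": 0,"dz": 0,"yaw": 0},
    {"gripper": 0,"dx": 0.0015,"dy": 0,"dz": 0,"yaw": 0},
    {"gripper": 0,"dx": 0.0015,"dy": 0,"dz": 0,"yaw": 0},
    {"gripper": 0,"dx": 0.0015,"dy": 0,"dz": 0,"yaw": 0},
    {"gripper": 0,"dx": 0.001,"dy": 0,"dz": 0,"yaw": 0},
    {"gripper": 0,"dx": 0.001,"dy": 0,"dz": 0,"yaw": 0},
    {"gripper": 0,"dx": 0,"dy": 0,"dz": 0,"yaw": 0},
    {"gripper": 0,"dx": 0,"dy": 0,"dz": 0,"yaw": 0}
  ]
}}

```text
time: 9.4
position: [572.0, 135.3, 60.6]
eef_rot: [0.98, 0.201, -0.0, 0.0]
wrist_force: [-2.3, -2.7, 7.6]
width: 12.9
```

```bash
python3 -c "
from h import *
rel([491.5,98.9,58])
b=cams.capture('scene');cv2.imwrite('pics/s5.png',cv2.resize(b[220:420,220:420],None,fx=3,fy=3,interpolation=2))
"
```

```text
t 9.4 pos [572.  135.3  60.6] xang 23.21 zaxis [-0.    -0.001 -1.   ] F [-2.3 -2.7  7.6] w 12.9 j [ 0.03  0.63  1.49 -0.    1.02 -0.37]
d tool mm [-88.3   1.7   2.6]
```

View pics/s5.png

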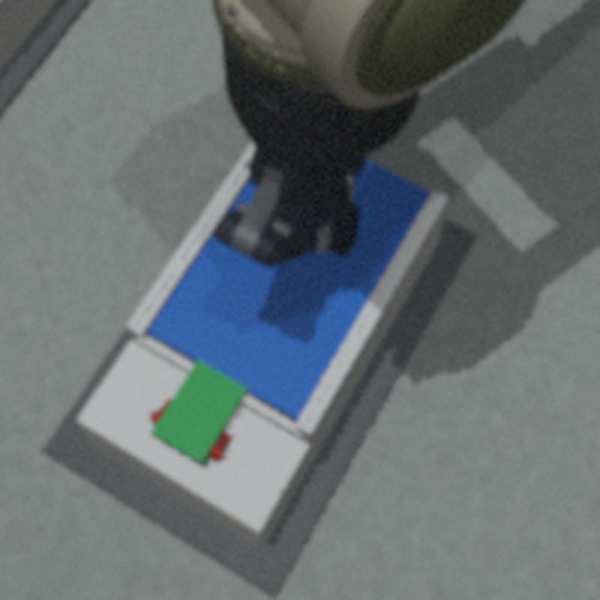

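Call:
{"method": "jog_arm", "body": {
  "steps": [
    {"gripper": 0,"dx": 0.001,"dy": 0,"dz": 0,"yaw": 0},
    {"gripper": 0,"dx": 0.001,"dy": 0,"dz": 0,"yaw": 0},
    {"gripper": 0,"dx": 0.001,"dy": 0,"dz": 0,"yaw": 0},
    {"gripper": 0,"dx": 0.001,"dy": 0,"dz": 0,"yaw": 0},
    {"gripper": 0,"dx": 0.001,"dy": 0,"dz": 0,"yaw": 0},
    {"gripper": 0,"dx": 0.001,"dy": 0,"dz": 0,"yaw": 0},
    {"gripper": 0,"dx": 0,"dy": 0,"dz": 0,"yaw": 0},
    {"gripper": 0,"dx": 0,"dy": 0,"dz": 0,"yaw": 0},
    {"gripper": 0,"dx": 0,"dy": 0,"dz": 0,"yaw": 0},
    {"gripper": 0,"dx": 0,"dy": 0,"dz": 0,"yaw": 0}
  ]
}}

```text
time: 10.45
position: [572.3, 135.5, 60.4]
eef_rot: [0.979, 0.202, -0.008, 0.001]
wrist_force: [-34.3, -18.1, 27.8]
width: 13.1
```

```bash
python3 -c "
from h import *
rel([491.5,98.9,58])
b=cams.capture('scene');cv2.imwrite('pics/s6.png',cv2.resize(b[220:420,220:420],None,fx=3,fy=3,interpolation=2))
"
```

```text
t 10.45 pos [572.3 135.5  60.4] xang 23.25 zaxis [-0.015 -0.005 -1.   ] F [-34.3 -18.1  27.8] w 13.1 j [ 0.04  0.64  1.48 -0.01  1.04 -0.37]
d tool mm [-88.6   1.7   3.8]
```

View pics/s6.png

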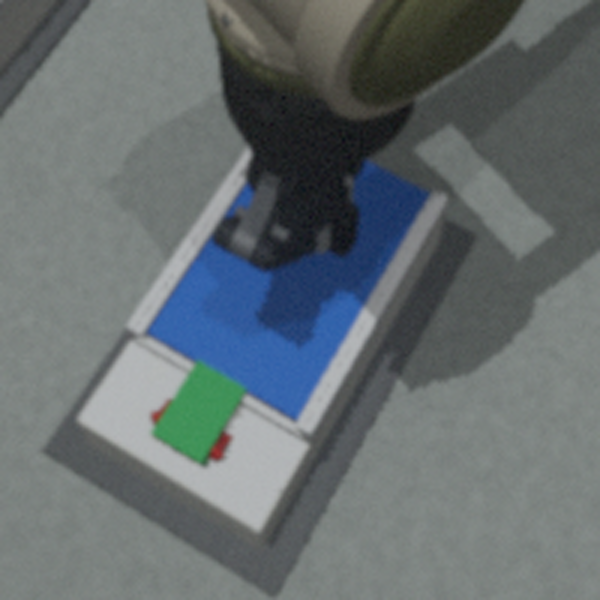

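The lid is against its stop: 39 N with no movement. I'll back the push off by 5 mm, then open and rise.

Call:
{"method": "jog_arm", "body": {
  "steps": [
    {"gripper": 0,"dx": -0.002,"dy": 0,"dz": 0,"yaw": 0},
    {"gripper": 0,"dx": -0.002,"dy": 0,"dz": 0,"yaw": 0},
    {"gripper": 0,"dx": -0.001,"dy": 0,"dz": 0,"yaw": 0},
    {"gripper": 0,"dx": 0,"dy": 0,"dz": 0,"yaw": 0},
    {"gripper": 0.8,"dx": 0,"dy": 0,"dz": 0,"yaw": 0},
    {"gripper": 0.8,"dx": 0,"dy": 0,"dz": 0,"yaw": 0},
    {"gripper": 0.8,"dx": 0,"dy": 0,"dz": 0,"yaw": 0},
    {"gripper": 0.8,"dx": 0,"dy": 0,"dz": 0,"yaw": 0},
    {"gripper": 0.8,"dx": 0,"dy": 0,"dz": 0,"yaw": 0},
    {"gripper": 0.8,"dx": 0,"dy": 0,"dz": 0,"yaw": 0}
  ]
}}

```text
time: 11.5
position: [573.1, 136.1, 60.2]
eef_rot: [0.98, 0.201, -0.0, -0.0]
wrist_force: [0.2, -0.0, -0.1]
width: 68.2
```

Call:
{"method": "jog_arm", "body": {
  "steps": [
    {"gripper": 0.8,"dx": 0,"dy": 0,"dz": -0.01,"yaw": 0},
    {"gripper": 0.8,"dx": 0,"dy": 0,"dz": -0.015,"yaw": 0},
    {"gripper": 0.8,"dx": 0,"dy": 0,"dz": -0.015,"yaw": 0},
    {"gripper": 0.8,"dx": 0,"dy": 0,"dz": -0.015,"yaw": 0},
    {"gripper": 0.8,"dx": 0,"dy": 0,"dz": -0.015,"yaw": 0},
    {"gripper": 0.8,"dx": 0,"dy": 0,"dz": -0.015,"yaw": 0},
    {"gripper": 0.8,"dx": -0.01,"dy": 0,"dz": -0.015,"yaw": 0},
    {"gripper": 0.8,"dx": -0.02,"dy": 0,"dz": -0.015,"yaw": 0},
    {"gripper": 0.8,"dx": -0.02,"dy": 0,"dz": -0.015,"yaw": 0},
    {"gripper": 0.8,"dx": -0.02,"dy": 0,"dz": 0,"yaw": 0}
  ]
}}

```text
time: 12.5
position: [508.9, 108.3, 192.9]
eef_rot: [0.98, 0.201, 0.002, 0.0]
wrist_force: [0.4, 0.4, -0.3]
width: 68.3
```

```bash
python3 -c "
from h import *
rel([491.5,98.9,58])
c=cams.get_calibration('scene')
b=cams.capture('scene');cv2.imwrite('pics/s7.png',b);cv2.imwrite('pics/s7z.png',cv2.resize(b[220:420,220:420],None,fx=3,fy=3,interpolation=2))
w=cams.capture('wrist');cv2.imwrite('pics/w7.png',w)
for z,m in ((50,cv2.inRange(cv2.cvtColor(b,cv2.COLOR_BGR2HSV),(105,150,110),(120,255,255))),):
  for k in cv2.findContours(m,0,1)[0]:
    if cv2.contourArea(k)>1000: r=cv2.minAreaRect(onz(c,k[:,0],z)[:,:2].astype(np.float32));print(r)
"
```

```text
t 12.5 pos [508.9 108.3 192.9] xang 23.21 zaxis [ 0.004 -0.    -1.   ] F [ 0.4  0.4 -0.3] w 68.3 j [-0.02  0.33  1.57 -0.    1.23 -0.42]
d tool mm [-20.2   1.5 134.8]
((573.19287109375, 385.2985534667969), (45.702606201171875, 105.28926086425781), 54.11201858520508)
((589.924560546875, 139.32247924804688), (125.5739517211914, 76.91032409667969), 22.975616455078125)
((525.955322265625, -162.4494171142578), (126.52571105957031, 85.29963684082031), 24.097537994384766)
```

View pics/s7.png

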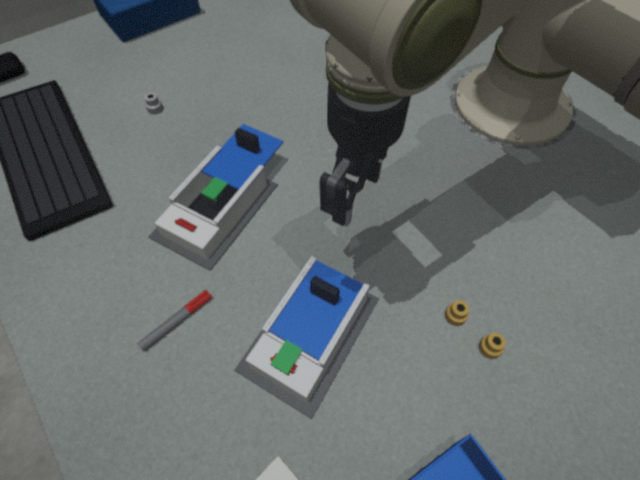

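View pics/s7z.png

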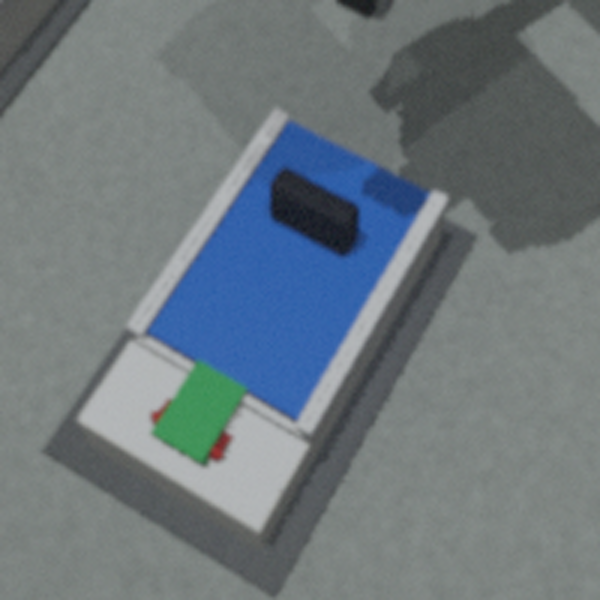

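View pics/w7.png

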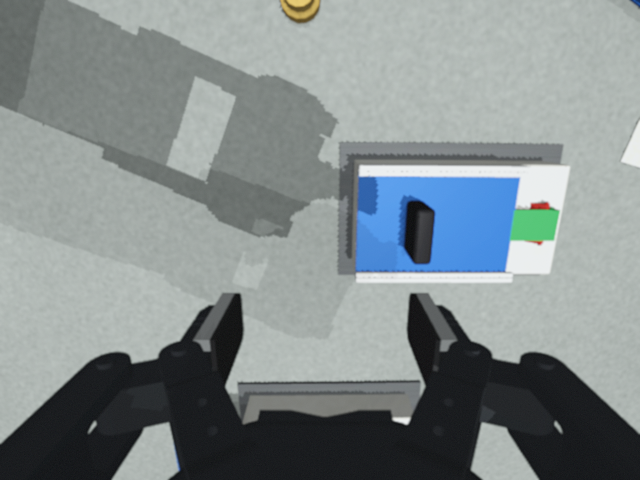

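```bash
python3 -c "
from workcell import manip
print(manip.hand_in())"
```

```text
the job is handed in; nothing more can be done
None
```

I slid shut the lid of the case holding the brass sleeve, let go of it, raised the arm clear and handed the job in at about 12.6 s.

- **Lid travel:** the scene camera shows it moved about 88 mm along the rails. At the end it stopped moving, with about 39 N of horizontal force against the end stop.
- **After letting go:** the lid stayed where it was, with the green tab lying past the red ledge. I judged the click from the lid stopping and staying put, because the pictures do not show the tab's height.
- **Spare case:** its lid measures within about 1 mm of its starting position, so it is still open as it was.
- **Robot:** it is touching nothing, and the wrist force reads under 1 N.

No check failed or disagreed. The push against the stop also showed about 28 N upward on the wrist, well under the 120 N limit.

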